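# Calibrate the glue scale with the flat check weight

### The job

The bench scale has to be calibrated before glue is weighed. Its flat brass check weight lies in the shallow tray, too thin to be taken off the tray's floor: raise the tray by its handle so that the weight slides down into the pointed nose by itself (do not push it there with the fingers), set the tray flat on the bench again and let go, then pick the weight up by its rim at the nose and lay it gently in the middle of the scale's round platform. With the weight lying there, press the round calibration key fully down and let it come up again; do not knock over the brown or the glue bottle.

Things in the scene. Friction and masses are not known exactly. Their poses are not given: they have to be found in the camera images.
- pick_tray: Loose shallow tray, about 0.5 kg: dark sheet-steel floor (top 14 mm above the bench) with light wooden strips 6 mm thick, tops at 26 mm. Origin: middle of its underside, on the bench; z up, -x to the nose, +x to the handle. Inside y -70 to 70 mm, rear strip at x 80 mm. From x -35 mm the side strips run in at 45 degrees to a V nose, ending at x -90 mm in an open spout 30 mm wide.
- tray_foot (a point): Underside of the rounded rubber foot across the tray's nose (x -81 mm, z 0 in the tray): the tray tips about it when the handle end is raised. Two more rubber feet stand at the rear. The weight starts to slide on the floor at 8 to 13 degrees of tilt, but runs down along the slanting strips into the nose only at about 25 to 30 degrees.
- tray_handle (a point): Middle of the tray's handle: a round wooden bar 12 mm thick, 90 mm long, along the tray's y, behind the rear strip, at x 118 mm, 46 mm above the bench. 26 mm of room between bar and rear strip. Being round, it can turn between closed fingers. Axes as the tray's.
- nose_seat (a point): Point on top of the tray's floor (x -70, y 0, z 14 mm in the tray) where the weight's underside is centred when it lies against both strips of the nose. Its front rim then stands out past the floor's end (x -87 mm) into the spout, its back rim over the finger slot, so two fingers closing along the tray's x can go down before and behind it, lower than its underside. Axes as the tray's.
- finger_slot (a point): Middle of the slot through the tray's floor behind the nose, for a finger: 38 mm along the tray's x (x -53 to -15 mm), 30 mm wide (y -15 to 15 mm). Axes as the tray's.
- check_weight: Flat round brass check weight, 50 mm across, 3 mm thick, 50 g, lying flat in the rear part of the tray at the start. Origin: centre of its underside, z up.
- bench_scale: Compact bench scale, grey housing 176 x 136 mm, 33 mm high, fixed on the bench; origin in the middle of its underside, -x is the front with the keypad. Round steel platform 112 mm across behind the keypad.
- platform_centre (a point): Centre of the platform's upper face, 46 mm above the bench (26 mm behind the scale's middle); axes as the scale's.
- cal_key_top (a point): Middle of the top of the calibration key: the only round and the only raised key, 20 mm across, grey, at the -y end of the keypad (60 mm in front of and 42 mm to the -y side of the scale's middle), its top 42 mm above the bench. It moves with the key.
- cal_key (a joint): Travel of the calibration key in m: 0 up, 0.004 fully down; a spring of 1.2 N rising to 4 N brings it up again.
- brown_bottle: Small brown bottle, 36 mm across, 84 mm high, loose, standing behind the work; origin at the centre of its underside, z up.
- glue_bottle: White and orange glue bottle, 50 mm across, 144 mm high, loose, standing behind the work; origin at the centre of its underside, z up.
Not all that is in view belongs to the job. There is more than one size of the check_weight; the job needs the middle-sized.

How it is judged:
By the outcome, as a careful person would: the job done as asked, in the order asked, and still so for the second after the job is handed in, with the robot touching nothing.
It also fails if it takes over 67 s, if anything falls off the work surface, if the arm or the gripper's body presses on something with over 40 N, if the wrist force passes 120 N, or if a joint passes its speed limit or range.

### The arm

A 7-joint arm with a two-finger parallel gripper is mounted at the origin on the work surface; the furniture and walls round the work are solid. World frame = base frame: x ahead of the robot, y to its left, z up, the work surface at z = 0. Lengths are in m, angles in degrees, forces in N, time in s.
With the tool pointing down it reaches from about 0.425 to 0.875 m from the base axis. Payload 4.7 kg.
Tool frame: the origin (TCP) lies on the centre line of the jaws, within the pads' length; the fingertips stand 19 mm ahead of it and the grasp point (between the pads) is the TCP; z points along the fingers, y is the line along which they close (so a half turn about z gives the same grasp; the last joint's range is limited). The gripper opens to 87 mm and grips with 3 to 60 N. Pads are 19 mm wide; open, the fingers measure 117 mm over their backs; the gripper's body (75 mm by 190 mm) begins 51 mm behind the grasp point.
Start: joints at [75.12, 18.392, -4.016, 83.108, 1.295, 78.541, -3.26], TCP at [0.176, -0.626, 0.242] pointing down, gripper open.
Joint ranges: [-163.93, 163.93], [-17.29, 119.83], [-79.2, 71.16], [3.27, 140.29], [-89.18, 269.18], [5.43, 117.66], [-154.24, 154.24]. Speed limits (degrees/s): [147.25, 147.25, 180, 180, 180, 180, 180].

### API

Orientations are given as [roll, pitch, yaw] about the fixed x, y, z axes, in that order (R = Rz(yaw) Ry(pitch) Rx(roll)).
In Python, from cell import env, imaging gives the robot as it stands.
- The arm moves only by the shell command python3 -m crank 'ROWS' [OPENING] [FORCE]. ROWS is JSON, a list of rows, each an object of numbers: "x", "y", "z": the shift along the tool's x, y, z in m; "turn": the turn about the tool's z in rad. In form: [{"x": .., "y": .., "z": .., "turn": ..}, ...]. A call has 1 to 12 rows; each row is the pose to reach, as a shift and turn from the pose commanded when the call began, along the tool's axes at that moment; what a row does not reach only later rows make up. A row lasts 1/8 s, in which the tool goes at most 62.5 mm and 10.7 degrees, less where a joint would pass 70% of its speed; a pose out of reach is approached as far as the arm can. A call with a gripper value outside its range is refused whole. OPENING is the finger opening in m, from 0 to 0.087, set as the call begins (- or left out, the last holds). The fingers move at their own pace and stop on an object; FORCE is the grip in N (left out, the last holds). Time passes only in rows, so rows that repeat a pose let the fingers close. It gives the time, the measured TCP pose, the force, the opening and the grip force at its end, in the units of the state.
- env.get_obs(): the state, without advancing time (a new reading comes with each control period).
- imaging.read_camera(name): name is "scene" or "top"; returns the picture (384x512x3 uint8, red, green, blue); there is no depth.
- imaging.get_calibration(name): a dict with "camera_matrix" (3x3 intrinsics, pixels), "position" and "attitude" of the camera in the world. Camera axes: x right, y up, looking along -z (the intrinsics and any distortion apply to the point x, -y, -z); pixel columns grow to the right and rows downward; lengths in m; the calibration is good to about 2 mm. A picture is of the moment at which its call begins. get_calibration takes no time and is no camera call.
- env.sign_off(): hands the job in; it is judged then, once.
The state is a dict: "time_s": time; "qpos": joint angles; "joint_velocities": joint speeds; "effort": joint torques, N m; "tool_pos": TCP position; "tool_rot": TCP orientation; "force": force on the tool from outside, world axes, zero at the start; "wrist_torque": the same for the moment, N m; "grip_width": finger opening in m; "grasp_force": force on a finger pad.
Only numpy, scipy, OpenCV 4.12 (cv2) and the standard library are available. Lean on these libraries where they do the work, as an engineer would, in place of code of your own. Each camera call takes 0.05 s, during which the arm holds its last target. There are 200 camera calls.

## Working session

There is one attempt and no reset: what is moved stays moved. The work goes in short steps, Python scripts to look and compute and a shell command to move; the robot and the scene stay as the last step left them, time stands still between calls to the robot, and variables do not carry over. Pictures are saved under pics/ and viewed, at most 12 in all, crops included, and the job is handed in when it is done.

```bash
mkdir -p pics; ls; python3 - <<'E'
from cell import env, imaging
import cv2
o=env.get_obs(); print(o)
for n in("scene","top"):
    print(imaging.get_calibration(n))
    cv2.imwrite(f"pics/{n}0.png",cv2.resize(imaging.read_camera(n)[:,:,::-1],(800,600),interpolation=cv2.INTER_CUBIC))
E
```

```text
pics
{'time_s': 0.0, 'qpos': array([75.12146532, 18.44003968, -4.0176488 , 83.17391023,  1.29422949,
       78.54074383, -3.26035707]), 'joint_velocities': array([-0.03264811,  0.07276591,  0.01487006, -0.00581182, -0.04831117,
        0.04065004,  0.03145931]), 'effort': array([ 1.17017862e-03, -4.91285348e+01, -4.03574500e-01, -3.12524235e+01,
       -6.42375438e-02,  4.35809931e-02,  1.84777609e-04]), 'tool_pos': array([ 0.17558288, -0.62530506,  0.24045934]), 'tool_rot': array([-1.79890515e+02,  4.27246280e-03,  1.56897649e+01]), 'force': array([-0.12814227,  0.45530947, -0.31198857]), 'wrist_torque': array([-0.0268758 ,  0.00799125, -0.05198566]), 'grasp_force': 0.0, 'grip_width': 0.08720167484242757}
{'camera_matrix': array([[449.90767629,   0.        , 249.34809573],
       [  0.        , 449.90767629, 191.58675775],
       [  0.        ,   0.        ,   1.        ]]), 'position': array([-0.09746426,  0.47157811,  0.944471  ]), 'attitude': array([  44.56108251,    0.50891742, -126.72057276])}
{'camera_matrix': array([[391.7633984 ,   0.        , 258.21713618],
       [  0.        , 391.7633984 , 184.25534277],
       [  0.        ,   0.        ,   1.        ]]), 'position': array([ 0.45433923, -0.03585337,  1.12734399]), 'attitude': array([  7.67516214,   0.22886517, -90.46960282])}
```

View pics/top0.png

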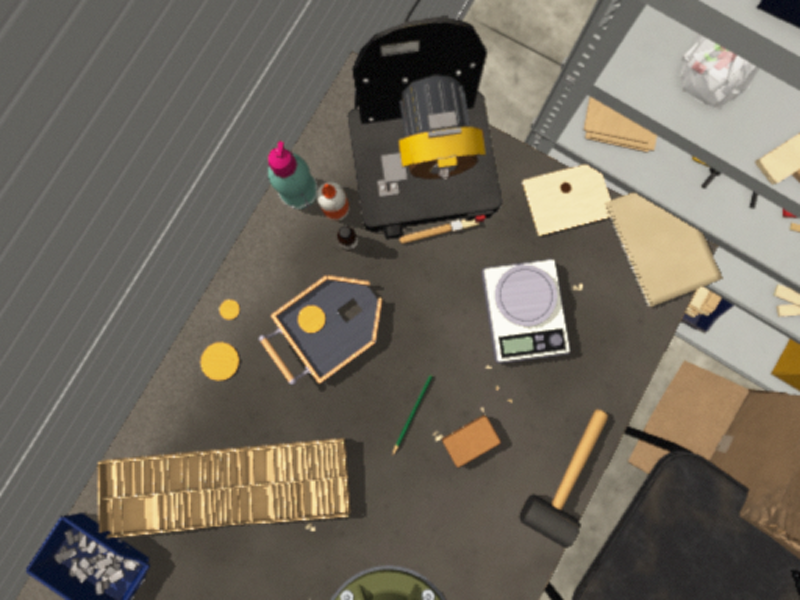

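View pics/scene0.png

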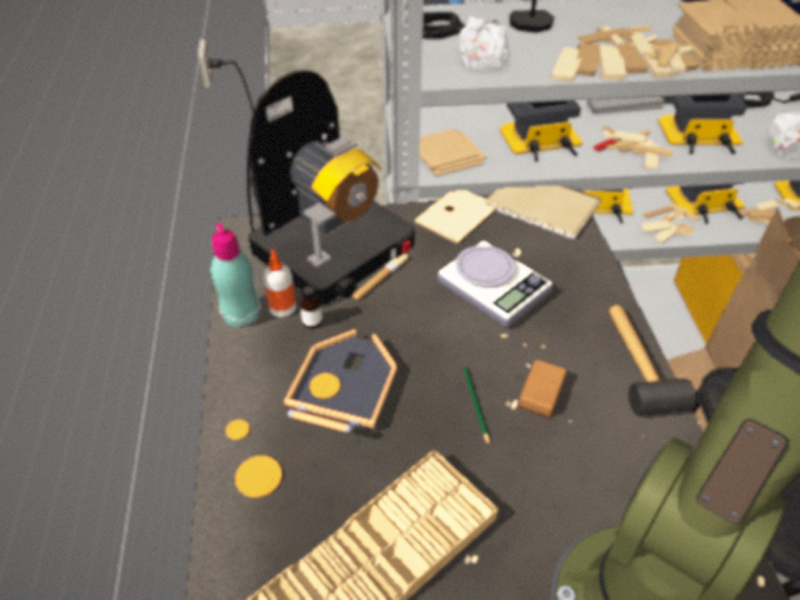

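Candidates for the weight in the top view are the small disc at (229,309), the large disc at (219,361) and the disc in the tray at (311,319). By the description it is the middle-sized one in the tray. The scale is at (525,310), with its round key at about (557,340). The brown bottle is at (347,237) and the glue bottle at (333,200).

```bash
cat > h.py <<'E'
from cell import env, imaging
import numpy as np, cv2
from scipy.spatial.transform import Rotation as R
def ray(n,u,v):
    c=imaging.get_calibration(n);K=c["camera_matrix"]
    d=np.array([(u-K[0,2])/K[0,0],-(v-K[1,2])/K[1,1],-1])
    return c["position"],R.from_euler('xyz',c["attitude"],degrees=True).as_matrix()@d
def at(n,u,v,z):
    p,d=ray(n,u,v); return p+d*(z-p[2])/d[2]
def proj(n,P):
    c=imaging.get_calibration(n);K=c["camera_matrix"]
    q=R.from_euler('xyz',c["attitude"],degrees=True).as_matrix().T@(np.array(P)-c["position"])
    return np.array([K[0,2]-K[0,0]*q[0]/q[2],K[1,2]+K[1,1]*q[1]/q[2]])
def crop(n,u,v,w,h,s,im=None):
    im=imaging.read_camera(n) if im is None else im
    return cv2.resize(im[v:v+h,u:u+w,::-1],None,fx=s,fy=s,interpolation=cv2.INTER_CUBIC)
def cpx(u0,v0,s,a,b): # crop pixel->image pixel
    return u0+(a+.5)/s-.5, v0+(b+.5)/s-.5
E
python3 - <<'E'
from h import *
im=imaging.read_camera("top")
a=crop("top",160,170,90,80,6,im) ; b=crop("top",305,160,62,80,4,im)
b=cv2.copyMakeBorder(b,0,160,0,0,cv2.BORDER_CONSTANT)
cv2.imwrite("pics/c1.png",np.hstack([a,b])); print(a.shape,b.shape)
E
```

```text
(480, 540, 3) (480, 248, 3)
```

View pics/c1.png

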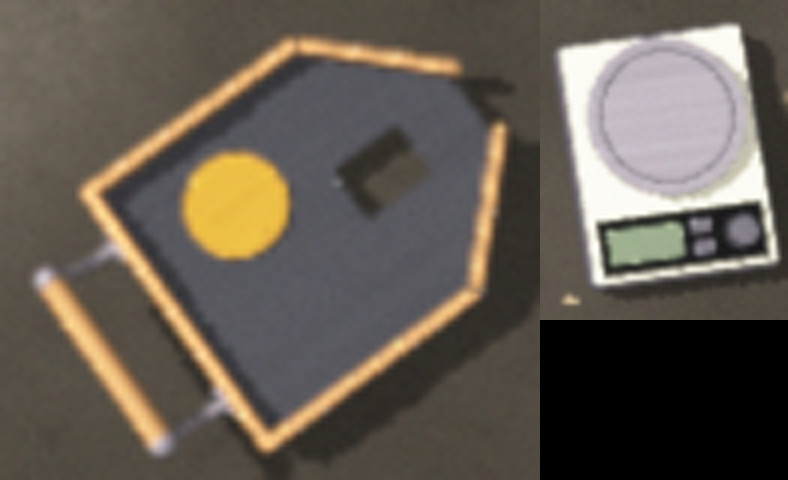

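The left half of the crop shows the tray: rear corners (83,190) and (268,450), handle from (42,280) to (160,445), spout around (480,95), and the mid-sized disc at (236,205). The right half shows the scale: platform (670,117), key (743,230).

```bash
cat > fit.py <<'E'
from h import *
from scipy.optimize import least_squares
def fit(pts,x0):
    def res(p):
        c,s=np.cos(p[2]),np.sin(p[2])
        return np.concatenate([proj("top",[p[0]+c*x-s*y,p[1]+s*x+c*y,z])-px for x,y,z,px in pts])
    r=least_squares(res,x0,loss="soft_l1"); return r.x, r.fun
def w(p,x,y,z): c,s=np.cos(p[2]),np.sin(p[2]); return np.array([p[0]+c*x-s*y,p[1]+s*x+c*y,z])
E
python3 - <<'E'
from fit import *
T=[(.086,-.076,.026,83,190),(.086,.076,.026,268,450),(-.0375,-.076,.026,292,42),(-.0375,.076,.026,478,292),
(.118,-.045,.046,42,280),(.118,.045,.046,160,445),(-.015,-.015,.014,338,180),(-.053,-.015,.014,403,125),(-.053,.015,.014,432,170)]
t,f=fit([(x,y,z,np.array(cpx(160,170,6,a,b))) for x,y,z,a,b in T],[.45,.15,2.5]); print(t,np.degrees(t[2]),f.round(1))
S=[(.088,.068,.033,18,48),(.088,-.068,.033,200,25),(-.088,-.068,.033,238,262),(-.088,.068,.033,53,286),(.026,0,.046,130,117),(-.06,-.042,.042,203,230)]
s,f=fit([(x,y,z,np.array(cpx(305,160,4,a,b))) for x,y,z,a,b in S],[.45,-.2,0]); print(s,np.degrees(s[2]),f.round(1))
np.savez("pose.npz",t=t,s=s)
print("handle",w(t,.118,0,.046),"foot",w(t,-.081,0,0),"seat",w(t,-.07,0,.014))
print("plat",w(s,.026,0,.046),"key",w(s,-.06,-.042,.042))
p=at("top",*cpx(160,170,6,236,205),.017); c,n=np.cos(t[2]),np.sin(t[2]); d=p[:2]-t[:2]; print("wt",p,[c*d[0]+n*d[1],-n*d[0]+c*d[1]])
for nme,u,v,z in(("brown",347,237,.08),("glue",331,190,.14)): print(nme,at("top",u*.64,v*.64,z))
E
```

```text
[0.54480414 0.09457843 2.19405077] 125.70984917816659 [-0.6  0.1 -0.5  0.7  0.3 -0.8  0.6  0.7  1.4  0.3  0.4 -0.6 -0.9 -1.5
 -0.9 -0.2  0.3  0.8]
[ 0.5605935  -0.25230962  0.11985852] 6.867387205359274 [-1.  -1.1  1.  -1.4  1.7  1.2 -0.6  1.5 -1.  -0.4  0.3  0.2]
handle [0.47592981 0.19039245 0.046     ] foot [0.59208229 0.02880779 0.        ] seat [0.5856618  0.03773961 0.014     ]
plat [ 0.58640696 -0.24920075  0.046     ] key [ 0.50604597 -0.30118259  0.042     ]
wt [0.549565   0.13637228 0.017     ] [np.float64(0.03115707676237543), np.float64(-0.028260000822193543)]
brown [0.68608063 0.06506034 0.08      ]
glue [0.75287259 0.08624536 0.14      ]
```

```bash
cat > to.py <<'E'
# usage: to.py x,y,z,yaw ... -> shifts in tool axes from present measured pose
import sys; from h import *
o=env.get_obs(); M=R.from_euler('xyz',o["tool_rot"],degrees=True).as_matrix(); M=R.from_euler('xyz',[180,0,o["tool_rot"][2]],degrees=True).as_matrix()
for a in sys.argv[1:]:
    v=[float(k) for k in a.split(',')]
    print((M.T@(np.array(v[:3])-o["tool_pos"])).round(4), "turn",round(np.radians((-(v[3]-o["tool_rot"][2])+180)%360-180),4))
E
python3 to.py .46,-.35,.242,35.7 .476,.190,.22,35.7 .476,.190,.10,35.7
```

```text
[ 0.3483 -0.1883 -0.0013] turn -0.3492
[ 0.5097 -0.7038  0.0207] turn -0.3492
[ 0.5097 -0.7038  0.1407] turn -0.3492
```

```bash
python3 -m crank '[{"x":0.348,"y":-0.188,"z":0,"turn":-0.175},{"x":0.348,"y":-0.188,"z":0,"turn":-0.349},{"x":0.348,"y":-0.188,"z":0,"turn":-0.349},{"x":0.348,"y":-0.188,"z":0,"turn":-0.349},{"x":0.348,"y":-0.188,"z":0,"turn":-0.349},{"x":0.348,"y":-0.188,"z":0,"turn":-0.349},{"x":0.348,"y":-0.188,"z":0,"turn":-0.349},{"x":0.348,"y":-0.188,"z":0,"turn":-0.349},{"x":0.348,"y":-0.188,"z":0,"turn":-0.349}]' 0.026 15; python3 to.py .476,.190,.22,35.7 .476,.190,.11,35.7
```

```text
time_s: 1.27
tool_pos: [0.4585, -0.3523, 0.2413]
tool_rot: [-180.0, 0.1, 35.5]
force: [-0.3, -1.0, 0.8]
grip_width: 0.0259
grasp_force: 0.0
[ 0.3296 -0.4311  0.0213] turn -0.0026
[ 0.3296 -0.4311  0.1313] turn -0.0026
```

```bash
python3 -m crank '[{"x":0.33,"y":-0.431,"z":0.02},{"x":0.33,"y":-0.431,"z":0.02},{"x":0.33,"y":-0.431,"z":0.02},{"x":0.33,"y":-0.431,"z":0.02},{"x":0.33,"y":-0.431,"z":0.02},{"x":0.33,"y":-0.431,"z":0.02},{"x":0.33,"y":-0.431,"z":0.02},{"x":0.33,"y":-0.431,"z":0.02},{"x":0.33,"y":-0.431,"z":0.02},{"x":0.33,"y":-0.431,"z":0.131},{"x":0.33,"y":-0.431,"z":0.131},{"x":0.33,"y":-0.431,"z":0.131}]'; python3 -c "
from h import *
u,v=proj('scene',[.476,.19,.08]).astype(int);print(u,v)
cv2.imwrite('pics/g1.png',crop('scene',u-60,v-60,120,100,5)); print(proj('scene',[.476,.19,.046])-[u-60,v-60])
"; python3 to.py .476,.190,.046,35.7
```

```text
202 259
[61.92465135 68.98868673]
[ 0.3295 -0.4315  0.1953] turn -0.0035invalid input
```

View pics/g1.png

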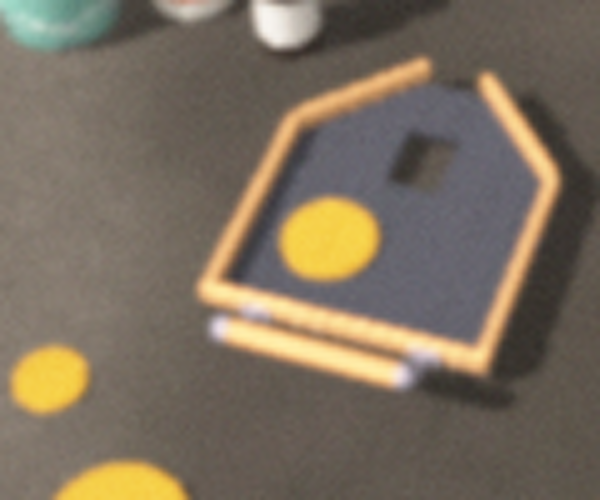

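The call was refused because each row needs all four keys. The scene crop still helps: the bar's middle is at about (312,351) and my estimate projects to (310,345), so they agree.

```bash
python3 -m crank '[{"x":0.33,"y":-0.431,"z":0.02,"turn":0},{"x":0.33,"y":-0.431,"z":0.02,"turn":0},{"x":0.33,"y":-0.431,"z":0.02,"turn":0},{"x":0.33,"y":-0.431,"z":0.02,"turn":0},{"x":0.33,"y":-0.431,"z":0.02,"turn":0},{"x":0.33,"y":-0.431,"z":0.02,"turn":0},{"x":0.33,"y":-0.431,"z":0.02,"turn":0},{"x":0.33,"y":-0.431,"z":0.02,"turn":0},{"x":0.33,"y":-0.431,"z":0.02,"turn":0},{"x":0.33,"y":-0.431,"z":0.131,"turn":0},{"x":0.33,"y":-0.431,"z":0.131,"turn":0},{"x":0.33,"y":-0.431,"z":0.131,"turn":0}]'; python3 -c "
from h import *
u,v=proj('top',[.476,.19,.08]).astype(int)
a=crop('top',u-40,v-50,80,100,5)
u,v=proj('scene',[.476,.19,.08]).astype(int)
cv2.imwrite('pics/g2.png',np.hstack([a,crop('scene',u-40,v-60,80,100,5)]))
"; python3 to.py .476,.190,.046,35.7
```

```text
time_s: 2.82
tool_pos: [0.4742, 0.1891, 0.1073]
tool_rot: [-179.8, 0.4, 35.6]
force: [0.2, -0.4, 0.7]
grip_width: 0.0262
grasp_force: 0.0
[-0.002  -0.      0.0657] turn -0.0022
```

View pics/g2.png

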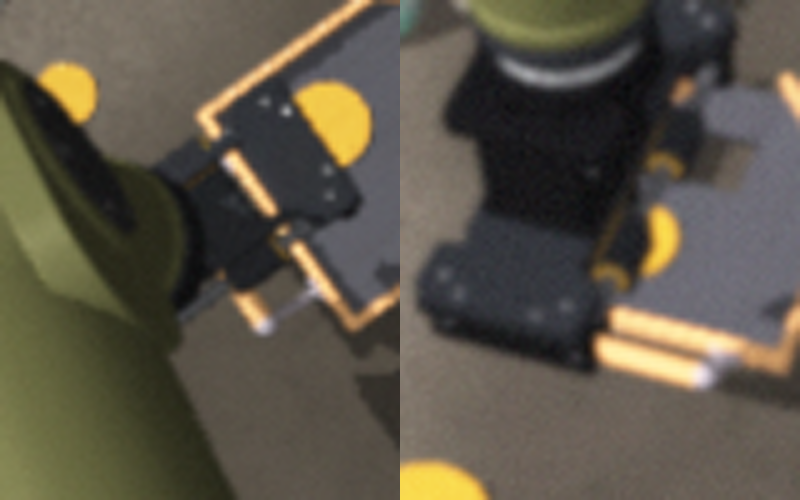

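The gripper straddles the bar line, with the fingers along the tray's x. I'll go down gently.

```bash
python3 -m crank '[{"x":-0.002,"y":0,"z":0.02,"turn":0},{"x":-0.002,"y":0,"z":0.035,"turn":0},{"x":-0.002,"y":0,"z":0.05,"turn":0},{"x":-0.002,"y":0,"z":0.064,"turn":0},{"x":-0.002,"y":0,"z":0.064,"turn":0}]' && python3 -m crank '[{"x":0,"y":0,"z":0,"turn":0},{"x":0,"y":0,"z":0,"turn":0},{"x":0,"y":0,"z":0,"turn":0},{"x":0,"y":0,"z":0,"turn":0}]' 0 20; python3 - <<'E'
from h import *
o=env.get_obs();p=o["tool_pos"];t=np.load("pose.npz")["t"];y=np.radians(o["tool_rot"][2])
print(p-[*(t[:2]+.118*np.array([np.cos(t[2]),np.sin(t[2])])),.046])
for a in (5,10,15,20,25,28,31):
    k=np.radians(a)+np.arctan2(46,199);r=np.hypot(199,46)
    print(a,"back",round(199-r*np.cos(k),1),"up",round(r*np.sin(k)-46,1))
E
```

```text
time_s: 3.55
tool_pos: [0.4741, 0.1905, 0.0454]
tool_rot: [-179.9, 0.1, 35.7]
force: [-0.6, 1.0, 0.0]
grip_width: 0.0261
grasp_force: 0.0
time_s: 4.05
tool_pos: [0.4756, 0.1906, 0.047]
tool_rot: [180.0, -0.1, 35.7]
force: [1.0, -0.7, 1.1]
grip_width: 0.0111
grasp_force: 20.0
[-0.00036627  0.00022581  0.00100493]
5 back 4.8 up 17.2
10 back 11.0 up 33.9
15 back 18.7 up 49.9
20 back 27.7 up 65.3
25 back 38.1 up 79.8
28 back 44.9 up 88.0
31 back 52.1 up 95.9
```

The bar is held (11 mm, 20 N). Tool +y points to the nose, so I'll raise along the arc about the foot.

```bash
python3 -m crank '[{"x":0,"y":0.002,"z":-0.009,"turn":0},{"x":0,"y":0.005,"z":-0.017,"turn":0},{"x":0,"y":0.008,"z":-0.026,"turn":0},{"x":0,"y":0.011,"z":-0.034,"turn":0},{"x":0,"y":0.0135,"z":-0.04,"turn":0},{"x":0,"y":0.016,"z":-0.045,"turn":0},{"x":0,"y":0.0187,"z":-0.05,"turn":0},{"x":0,"y":0.0217,"z":-0.055,"turn":0},{"x":0,"y":0.0247,"z":-0.060,"turn":0},{"x":0,"y":0.0277,"z":-0.065,"turn":0},{"x":0,"y":0.0328,"z":-0.0728,"turn":0},{"x":0,"y":0.038,"z":-0.08,"turn":0}]' && python3 -m crank '[{"x":0,"y":0.0035,"z":-0.004,"turn":0},{"x":0,"y":0.007,"z":-0.008,"turn":0},{"x":0,"y":0.0105,"z":-0.012,"turn":0},{"x":0,"y":0.014,"z":-0.016,"turn":0},{"x":0,"y":0.014,"z":-0.016,"turn":0},{"x":0,"y":0.014,"z":-0.016,"turn":0},{"x":0,"y":0.014,"z":-0.016,"turn":0},{"x":0,"y":0.014,"z":-0.016,"turn":0}]'; python3 -c "
from h import *
a=crop('top',165,160,95,100,4); b=crop('scene',160,180,105,100,4)
cv2.imwrite('pics/g3.png',np.hstack([a,b]))
"
```

```text
time_s: 5.55
tool_pos: [0.4974, 0.1597, 0.1272]
tool_rot: [-180.0, -0.0, 35.7]
force: [-0.7, 1.3, -2.4]
grip_width: 0.0113
grasp_force: 20.0
time_s: 6.55
tool_pos: [0.5052, 0.1484, 0.1424]
tool_rot: [180.0, 0.0, 35.7]
force: [-1.6, 2.3, -1.6]
grip_width: 0.0115
grasp_force: 20.0
```

View pics/g3.png

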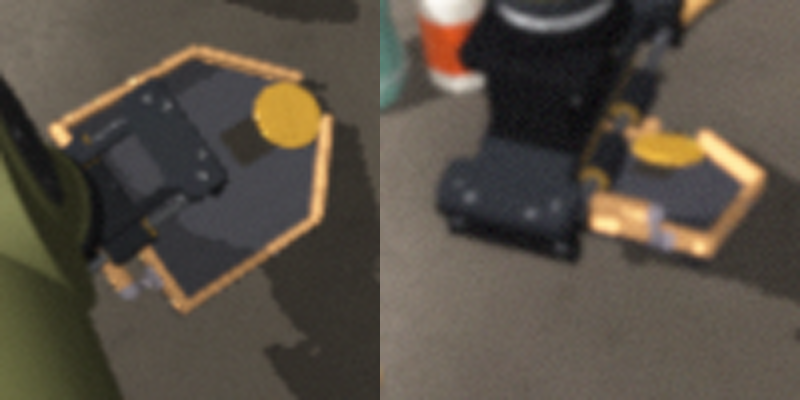

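The weight now lies in the nose at (288,115), against both strips. I'll lower back along the same arc and let go.

```bash
python3 -m crank '[{"x":0,"y":-0.0035,"z":0.004,"turn":0},{"x":0,"y":-0.007,"z":0.008,"turn":0},{"x":0,"y":-0.0105,"z":0.012,"turn":0},{"x":0,"y":-0.014,"z":0.016,"turn":0},{"x":0,"y":-0.0192,"z":0.0232,"turn":0},{"x":0,"y":-0.0243,"z":0.031,"turn":0},{"x":0,"y":-0.0288,"z":0.0387,"turn":0},{"x":0,"y":-0.0333,"z":0.046,"turn":0},{"x":0,"y":-0.0372,"z":0.054,"turn":0},{"x":0,"y":-0.041,"z":0.062,"turn":0},{"x":0,"y":-0.044,"z":0.070,"turn":0},{"x":0,"y":-0.0472,"z":0.0785,"turn":0}]' && python3 -m crank '[{"x":0,"y":-0.0015,"z":0.0045,"turn":0},{"x":0,"y":-0.0025,"z":0.009,"turn":0},{"x":0,"y":-0.0035,"z":0.0125,"turn":0},{"x":0,"y":-0.0045,"z":0.0155,"turn":0},{"x":0,"y":-0.0048,"z":0.0175,"turn":0},{"x":0,"y":-0.0048,"z":0.0180,"turn":0},{"x":0,"y":-0.0048,"z":0.0180,"turn":0}]' && python3 -m crank '[{"x":0,"y":0,"z":0,"turn":0},{"x":0,"y":0,"z":0,"turn":0},{"x":0,"y":0,"z":0,"turn":0},{"x":0,"y":0,"z":-0.03,"turn":0},{"x":0,"y":0,"z":-0.08,"turn":0},{"x":0,"y":0,"z":-0.13,"turn":0},{"x":-0.1,"y":0,"z":-0.17,"turn":0},{"x":-0.13,"y":0,"z":-0.17,"turn":0}]' 0.026; python3 -c "
from h import *
cv2.imwrite('pics/g4.png',crop('top',160,165,100,85,6))
"
```

```text
time_s: 8.15
tool_pos: [0.4778, 0.1868, 0.0635]
tool_rot: [180.0, -0.0, 35.7]
force: [0.7, -2.5, -2.7]
grip_width: 0.0117
grasp_force: 20.0
time_s: 9.02
tool_pos: [0.4737, 0.1928, 0.0475]
tool_rot: [-179.9, 0.0, 35.8]
force: [-7.5, 0.1, 12.7]
grip_width: 0.0111
grasp_force: 20.0
time_s: 10.02
tool_pos: [0.3776, 0.1217, 0.214]
tool_rot: [-179.9, -0.1, 35.8]
force: [-0.0, -2.1, -0.7]
grip_width: 0.0254
grasp_force: 0.0
```

View pics/g4.png

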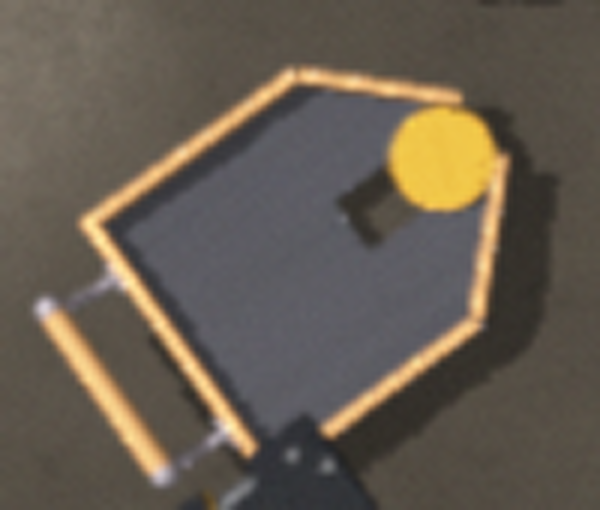

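The tray is flat in its old place and the weight sits in the nose at (443,158), with its back rim over the slot.

```bash
python3 - <<'E'
from fit import *
T=[(.086,-.076,.026,83,220),(-.0375,-.076,.026,292,72),(-.0375,.076,.026,478,321),
(.118,-.045,.046,42,309),(.118,.045,.046,160,475),(-.015,-.015,.014,340,211)]
t,f=fit([(x,y,z,np.array(cpx(160,165,6,a,b))) for x,y,z,a,b in T],[.54,.09,2.19]); print(t,np.degrees(t[2]),f.round(1))
print("seat",w(t,-.07,0,.014)); print("wt",at("top",*cpx(160,165,6,443,158),.017))
E
python3 to.py .586,.037,.214,35.7
```

```text
[0.54353134 0.09495278 2.18502486] 125.19270243848618 [-0.7  0.1  0.4 -0.4  0.3  1.6  1.2  0.5 -0.1 -0.3 -1.3 -1.2]
seat [0.58387431 0.0377475  0.014     ]
wt [0.58544128 0.03829226 0.017     ]
[0.1273 0.189  0.0025] turn -0.0023
```

```bash
python3 -m crank '[{"x":0.127,"y":0.1876,"z":0,"turn":0},{"x":0.127,"y":0.1876,"z":0,"turn":0},{"x":0.127,"y":0.1876,"z":0,"turn":0},{"x":0.127,"y":0.1876,"z":0,"turn":0},{"x":0.127,"y":0.1876,"z":0,"turn":0},{"x":0.127,"y":0.1876,"z":0.05,"turn":0},{"x":0.127,"y":0.1876,"z":0.1,"turn":0},{"x":0.127,"y":0.1876,"z":0.149,"turn":0},{"x":0.127,"y":0.1876,"z":0.149,"turn":0},{"x":0.127,"y":0.1876,"z":0.149,"turn":0}]' 0.064; python3 to.py .585,.038,.0315,35.5; python3 -c "
from h import *
a=crop('top',200,150,65,70,6)
u,v=proj('scene',[.585,.038,.03]).astype(int)
b=crop('scene',u-32,v-40,65,70,6);cv2.imwrite('pics/g5.png',np.hstack([a,b]))
"
```

```text
time_s: 11.32
tool_pos: [0.5918, 0.044, 0.0664]
tool_rot: [179.9, -0.1, 35.7]
force: [0.1, -0.0, 0.4]
grip_width: 0.0639
grasp_force: 0.0
[-0.009   0.0009  0.0349] turn 0.004
```

View pics/g5.png

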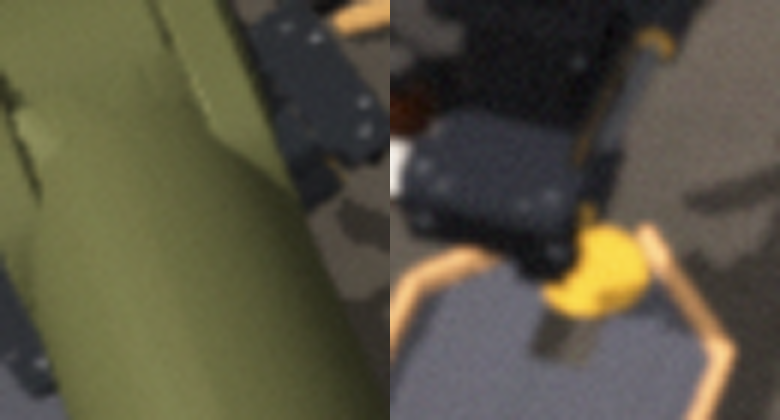

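The last call began unsettled, so the tool sits 9 mm off in x. I'll correct that first, then descend.

```bash
python3 -m crank '[{"x":-0.009,"y":0.001,"z":0,"turn":0.004},{"x":-0.009,"y":0.001,"z":0,"turn":0.004},{"x":-0.009,"y":0.001,"z":0,"turn":0.004},{"x":-0.009,"y":0.001,"z":0.012,"turn":0.004},{"x":-0.009,"y":0.001,"z":0.024,"turn":0.004},{"x":-0.009,"y":0.001,"z":0.0335,"turn":0.004},{"x":-0.009,"y":0.001,"z":0.0335,"turn":0.004},{"x":-0.009,"y":0.001,"z":0.0335,"turn":0.004}]'; python3 to.py .585,.038,.0315,35.5
```

```text
time_s: 12.42
tool_pos: [0.5844, 0.0372, 0.0309]
tool_rot: [-180.0, -0.0, 35.5]
force: [0.6, -0.1, 0.3]
grip_width: 0.0638
grasp_force: 0.0
[ 0.001  -0.0003 -0.0006] turn -0.0006
```

```bash
python3 -m crank '[{"x":0,"y":0,"z":0,"turn":0},{"x":0,"y":0,"z":0,"turn":0},{"x":0,"y":0,"z":0,"turn":0},{"x":0,"y":0,"z":0,"turn":0},{"x":0,"y":0,"z":0,"turn":0}]' 0.03 15; python3 -m crank '[{"x":0,"y":0,"z":-0.006,"turn":0},{"x":0,"y":0,"z":-0.02,"turn":0},{"x":0,"y":0,"z":-0.05,"turn":0},{"x":0,"y":0,"z":-0.09,"turn":0},{"x":0,"y":0,"z":-0.12,"turn":0},{"x":0,"y":0,"z":-0.12,"turn":0},{"x":0,"y":0,"z":-0.12,"turn":0}]'; python3 to.py .5865,-.249,.15,35.5
```

```text
time_s: 13.05
tool_pos: [0.5845, 0.0369, 0.0312]
tool_rot: [180.0, -0.0, 35.5]
force: [1.0, -0.6, 1.6]
grip_width: 0.0485
grasp_force: 15.0
time_s: 13.92
tool_pos: [0.5837, 0.0367, 0.1505]
tool_rot: [180.0, 0.1, 35.4]
force: [0.6, 0.6, -0.8]
grip_width: 0.0486
grasp_force: 15.0
[-0.1634  0.2344  0.0005] turn -0.0009
```

```bash
python3 -m crank '[{"x":-0.03,"y":0.043,"z":0,"turn":0},{"x":-0.06,"y":0.086,"z":0,"turn":0},{"x":-0.09,"y":0.129,"z":0,"turn":0},{"x":-0.12,"y":0.172,"z":0,"turn":0},{"x":-0.145,"y":0.208,"z":0,"turn":0},{"x":-0.1635,"y":0.2345,"z":0,"turn":0},{"x":-0.1635,"y":0.2345,"z":0.03,"turn":0},{"x":-0.1635,"y":0.2345,"z":0.055,"turn":0},{"x":-0.1635,"y":0.2345,"z":0.055,"turn":0},{"x":-0.1635,"y":0.2345,"z":0.055,"turn":0}]'; python3 to.py .5865,-.249,.066,35.5; python3 -c "
from h import *
u,v=proj('scene',[.586,-.249,.05]).astype(int)
b=crop('scene',u-45,v-45,90,75,6);cv2.imwrite('pics/g6.png',b)
"
```

```text
time_s: 15.18
tool_pos: [0.5872, -0.2486, 0.0961]
tool_rot: [-180.0, -0.0, 35.5]
force: [-0.2, -0.4, -0.4]
grip_width: 0.0488
grasp_force: 15.0
[-0.0008 -0.0001  0.0301] turn -0.0004
```

View pics/g6.png

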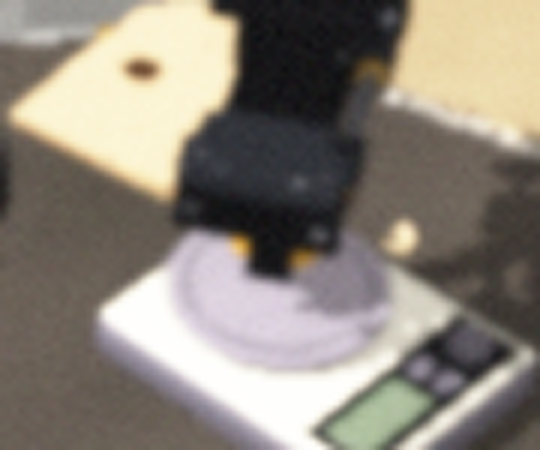

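The weight (gold at (240,245) and (305,258)) is held over the platform. I'll lower it slowly.

```bash
python3 -m crank '[{"x":0,"y":0,"z":0.012,"turn":0},{"x":0,"y":0,"z":0.02,"turn":0},{"x":0,"y":0,"z":0.025,"turn":0},{"x":0,"y":0,"z":0.028,"turn":0},{"x":0,"y":0,"z":0.029,"turn":0},{"x":0,"y":0,"z":0.029,"turn":0}]'; python3 -m crank '[{"x":0,"y":0,"z":0.0007,"turn":0},{"x":0,"y":0,"z":0.0007,"turn":0}]';python3 -m crank '[{"x":0,"y":0,"z":0.0007,"turn":0},{"x":0,"y":0,"z":0.0007,"turn":0}]'
```

```text
time_s: 15.98
tool_pos: [0.5872, -0.2489, 0.0671]
tool_rot: [180.0, -0.0, 35.5]
force: [0.4, -0.6, -1.1]
grip_width: 0.0488
grasp_force: 15.0
time_s: 16.23
tool_pos: [0.5871, -0.2489, 0.0664]
tool_rot: [180.0, -0.0, 35.5]
force: [-0.5, 0.2, -0.5]
grip_width: 0.0488
grasp_force: 15.0
time_s: 16.48
tool_pos: [0.5871, -0.2489, 0.0656]
tool_rot: [180.0, 0.0, 35.5]
force: [0.4, 0.5, -0.5]
grip_width: 0.0483
grasp_force: 15.0
```

```bash
python3 -m crank '[{"x":0,"y":0,"z":0.0006,"turn":0},{"x":0,"y":0,"z":0.0006,"turn":0}]'; python3 -m crank '[{"x":0,"y":0,"z":0,"turn":0},{"x":0,"y":0,"z":0,"turn":0},{"x":0,"y":0,"z":0,"turn":0}]' 0.062; python3 -m crank '[{"x":0,"y":0,"z":-0.01,"turn":0},{"x":0,"y":0,"z":-0.03,"turn":0},{"x":0,"y":0,"z":-0.06,"turn":0},{"x":0,"y":0,"z":-0.06,"turn":0},{"x":0,"y":0,"z":-0.06,"turn":0},{"x":0,"y":0,"z":-0.06,"turn":0}]'; python3 to.py .506,-.301,.12,35.5  .506,-.301,.061,35.5
```

```text
time_s: 16.73
tool_pos: [0.5871, -0.2489, 0.0655]
tool_rot: [180.0, 0.0, 35.5]
force: [-2.8, 0.8, 4.5]
grip_width: 0.0485
grasp_force: 17.7
time_s: 17.1
tool_pos: [0.5879, -0.2498, 0.0655]
tool_rot: [179.9, -0.0, 35.4]
force: [2.4, -2.9, 4.6]
grip_width: 0.0613
grasp_force: 2.1
time_s: 17.85
tool_pos: [0.5863, -0.2486, 0.124]
tool_rot: [-179.9, 0.1, 35.5]
force: [0.1, 0.2, 0.1]
grip_width: 0.0621
grasp_force: 0.0
[-0.0958 -0.0039  0.004 ] turn -0.0007
[-0.0958 -0.0039  0.063 ] turn -0.0007
```

```bash
python3 -m crank '[{"x":-0.05,"y":-0.002,"z":0,"turn":0},{"x":-0.096,"y":-0.004,"z":0,"turn":0},{"x":-0.096,"y":-0.004,"z":0,"turn":0},{"x":-0.096,"y":-0.004,"z":0.03,"turn":0},{"x":-0.096,"y":-0.004,"z":0.05,"turn":0},{"x":-0.096,"y":-0.004,"z":0.05,"turn":0},{"x":-0.096,"y":-0.004,"z":0.05,"turn":0}]' 0 10; python3 to.py .506,-.301,.061,35.5; python3 -c "
from h import *
u,v=proj('scene',[.55,-.26,.05]).astype(int)
b=crop('scene',u-40,v-45,80,75,5);
u,v=proj('top',[.55,-.26,.05]).astype(int)
cv2.imwrite('pics/g7.png',np.hstack([b,crop('top',u-35,v-45,75,75,5)]))
"
```

```text
time_s: 18.73
tool_pos: [0.5073, -0.3009, 0.0754]
tool_rot: [180.0, -0.0, 35.5]
force: [0.6, 0.5, 0.2]
grip_width: 0.0031
grasp_force: 0.0
[-0.0011 -0.0007  0.0144] turn 0.0
```

View pics/g7.png

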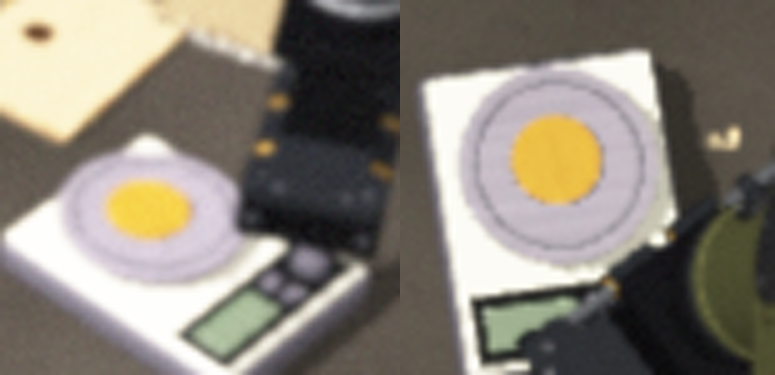

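The weight lies in the middle of the platform, at (557,160) against the ring centre at about (560,166). Next I'll press the key.

```bash
python3 -m crank '[{"x":-0.001,"y":-0.0007,"z":0.007,"turn":0},{"x":-0.001,"y":-0.0007,"z":0.012,"turn":0},{"x":-0.001,"y":-0.0007,"z":0.0145,"turn":0},{"x":-0.001,"y":-0.0007,"z":0.0165,"turn":0},{"x":-0.001,"y":-0.0007,"z":0.018,"turn":0},{"x":-0.001,"y":-0.0007,"z":0.018,"turn":0}]'; python3 -m crank '[{"x":0,"y":0,"z":0.001,"turn":0},{"x":0,"y":0,"z":0.001,"turn":0},{"x":0,"y":0,"z":0.001,"turn":0}]'
```

```text
time_s: 19.58
tool_pos: [0.505, -0.3013, 0.0575]
tool_rot: [-180.0, 0.1, 35.4]
force: [-3.4, 0.8, 5.8]
grip_width: 0.0004
grasp_force: 2.9
time_s: 19.95
tool_pos: [0.505, -0.3013, 0.0573]
tool_rot: [-180.0, 0.1, 35.4]
force: [-5.4, 2.7, 11.6]
grip_width: 0.0003
grasp_force: 5.6
```

It has bottomed: 11.6 N with no further travel. I'll release and retract clear.

```bash
python3 -m crank '[{"x":0,"y":0,"z":0.0005,"turn":0},{"x":0,"y":0,"z":0.0005,"turn":0},{"x":0,"y":0,"z":0.0005,"turn":0}]'; python3 -m crank '[{"x":0,"y":0,"z":-0.005,"turn":0},{"x":0,"y":0,"z":-0.015,"turn":0},{"x":0,"y":0,"z":-0.06,"turn":0},{"x":0,"y":0,"z":-0.12,"turn":0},{"x":-0.1,"y":0.1,"z":-0.15,"turn":0},{"x":-0.1,"y":0.1,"z":-0.15,"turn":0},{"x":-0.1,"y":0.1,"z":-0.15,"turn":0},{"x":-0.1,"y":0.1,"z":-0.15,"turn":0}]'; python3 -c "
from h import *
cv2.imwrite('pics/g8.png',crop('top',160,80,220,170,3))
"
```

```text
time_s: 20.32
tool_pos: [0.505, -0.3013, 0.0573]
tool_rot: [-180.0, 0.1, 35.5]
force: [-5.2, 2.8, 13.9]
grip_width: 0.0005
grasp_force: 7.0
time_s: 21.32
tool_pos: [0.4815, -0.4419, 0.2053]
tool_rot: [-180.0, -0.0, 35.3]
force: [0.1, 0.4, 0.5]
grip_width: 0.0009
grasp_force: 0.0
```

View pics/g8.png

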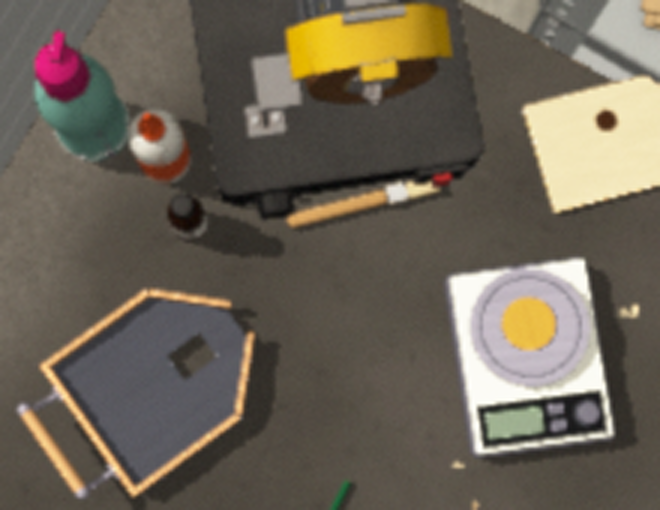

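The weight lies on the platform at (529,323), the bottles stand at (185,215) and (160,145), and the tray is flat.

```bash
python3 -c "
from cell import env
print(env.sign_off())"
```

```text
the job is handed in; nothing more can be done
None
```

The job is handed in at about 21 s: the weight slid into the nose, the tray was set flat, the weight lies within about 4 mm of the platform's centre, the calibration key was pressed to its stop and released, and both bottles are still standing.

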